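# Screw the lid onto the glaze storage jar

## Task

Take the yellow lid off the sloping wooden drainer, set it level on the blue jar so that it rests up on top of the threads (not yet in the thread starts), then turn it back, anticlockwise seen from above, until it drops level into the starts. Then tighten it clockwise until it is fully home against its stops, and let go. Leave the stamp, the clear red-capped jar and the ring cutter where they are.

Things in the scene. Friction and masses are not known exactly. Their poses are not given: they have to be found in the camera images.
- jar: Blue screw jar, 76 mm diameter, on a 104 x 104 x 12 mm board fixed to the bench: it cannot move or turn. Origin: centre of the board's underside; z up the jar's axis; rim at z = 106 mm. Neck 42 mm, 54 mm over its three equal 5 mm thread bars. Marks on the shoulder, 120 deg apart: green at each thread's entry gap (about 27 deg wide), red where the lid's black marks stand when home.
- lid: Yellow lid, 63 mm diameter, 22 mm high, about 90 g. Origin: centre of the skirt's underside; z along its axis, out of the top. On top a bar grip 44 mm long (along x), 14 mm wide (y), z = 22 to 46 mm. Inside the skirt, at z = 4 mm, three 4 mm pins at 0, 120 and 240 deg from +x, black marks over them. Fits at any of three bearings. Cavity 57 mm wide, 17 mm deep: 1.6 mm play on the threads.
- lid_grip (a point): Centre of the lid's bar grip, 34 mm above the lid's origin; axes as the lid's. At the start the lid lies on the drainer, sloping 30 deg.
- lid_mark (a point): Top of the lid at the black mark at one end of the bar grip (the lid's +x), 27 mm from the lid's axis, over one of the pins; axes as the lid's.
- drainer: Sloping wooden drainer, about 84 x 92 mm, fixed. Origin: centre underneath. Its board slopes 30 deg, down toward the drainer's own -x (roughly toward the robot), with a lip at the lower edge. The lid lies against the lip, its bar grip running up the slope, its axis leaning 30 deg toward the drainer's -x; the centre of its underside is about 39 mm above the bench.
- jar_start0 (a point): Where lid_mark would be with the lid at home height but turned to the middle of this entry gap: 27 mm from the jar's axis, 111 mm above its origin, in the jar's +x. Pins 15 to 70 deg clockwise of a gap's middle rest on top of the threads (lid origin 98 to 102 mm above the jar's); there a raised stop prevents screwing on, so the lid must be turned back to the gap.
- jar_start1 (a point): The same for the second gap, 120 deg anticlockwise of the first. With its pins in the gaps the lid's origin is about 92.5 mm above the jar's; turned clockwise it is drawn down about 1 mm per 17 deg.
- jar_start2 (a point): The same for the third gap, 240 deg anticlockwise of the first. Pins within about 13 deg of a gap's middle drop in.
- jar_home0 (a point): Where lid_mark is when the lid is home (origin 89 mm above the jar's), pins at the stops, 69.5 deg clockwise of jar_start0, seen from above. 27 mm from the jar's axis. Any one of the three home points will do.
- jar_home1 (a point): The same for the second thread, 69.5 deg clockwise of jar_start1.
- jar_home2 (a point): The same for the third thread, 69.5 deg clockwise of jar_start2.
- wood_stamp: Turned wooden stamp, 33 mm diameter, 62 mm high, standing; a bystander. Origin: centre underneath.
- slip_jar: Clear jar with a red cap, 65 mm diameter, 99 mm high, standing; a bystander. Origin: centre underneath.
- ring_cutter: Steel ring cutter, a hoop 67 mm in diameter, 22 mm high, lying flat; a bystander. Origin: centre underneath.
Things that resemble listed ones, but are neither listed nor needed, are in the scene too. Of the things like the lid, leave any that is turquoise; of the rest the larger one is meant.

How it is judged:
On the way, in this order (a step that is already met when the one before it is completed fails the run):
1. the lid sits level and centred on top of the jar's threads, its origin 96.5 to 104.5 mm above the jar's (not in the gaps) (z of lid in the frame of jar between 0.0965 and 0.1045 m and angle between lid's own z axis and vertical below 0.09 rad and horizontal distance between lid and jar below 0.006 m and contact force between lid and jar above 0.2 N), for 0.15 s.
2. turned back, the lid has dropped level into the thread starts, its origin 90.4 to 95.5 mm above the jar's (z of lid in the frame of jar between 0.0904 and 0.0955 m and angle between lid's own z axis and vertical below 0.09 rad and horizontal distance between lid and jar below 0.006 m), for 0.1 s.
At the end, for the whole second after the job is handed in: The lid is home: a black mark within 4.5 mm of a home point (at most 9 deg short of the stop), origin at most 90.8 mm above the jar's, axis within 4 mm and 0.05 rad of the jar's, at rest; the stamp and the red-capped jar stand upright, the ring cutter lies flat ((distance between lid_mark and jar_home0 below 0.0045 m or distance between lid_mark and jar_home1 below 0.0045 m or distance between lid_mark and jar_home2 below 0.0045 m) and z of lid in the frame of jar below 0.0908 m and angle between the z axis of lid and the z axis of jar, either way round below 0.05 rad and horizontal distance between lid and jar below 0.004 m and linear speed of lid below 0.02 m/s and angle between each of wood_stamp, slip_jar, ring_cutter's own z axis and vertical below 0.2 rad); the robot touches nothing.
It fails at once if the turned wooden stamp is shifted by more than 30 mm or knocked over (distance of wood_stamp from where it was at the start of the episode above 0.03 m or angle between wood_stamp's own z axis and vertical above 0.5 rad).
It fails at once if the clear jar with a red cap is shifted by more than 30 mm or knocked over (distance of slip_jar from where it was at the start of the episode above 0.03 m or angle between slip_jar's own z axis and vertical above 0.5 rad).
It fails at once if the steel ring cutter is shifted by more than 30 mm or knocked over (distance of ring_cutter from where it was at the start of the episode above 0.03 m or angle between ring_cutter's own z axis and vertical above 0.5 rad).
It also fails if it takes over 42 s, if anything falls off the work surface, if the arm or the gripper's body presses on something with over 40 N, if the wrist force passes 120 N, or if a joint passes its speed limit or range.

## Robot

A 6-joint arm with a two-finger parallel gripper is mounted at the origin on a cart in front of the work surface, level with it; the furniture and walls round the work are solid. World frame = base frame: x ahead of the robot, y to its left, z up, the work surface at z = 0. Lengths are in m, angles in rad, forces in N, time in s.
With the tool pointing down it reaches from about 0.275 to 0.75 m from the base axis. Payload 10.2 kg.
Tool frame: the origin (TCP) lies midway between the tips of the shut fingers; the grasp point (between the pads) lies 19 mm behind it (env.hold_point_z is the distance from the TCP to the grasp point, in m); x points along the fingers, z is the direction in which the jaws open and shut, and the axes are right-handed (so a half turn about x gives the same grasp; the last joint's range is limited). The gripper opens to 85 mm and grips with 20 to 120 N. Pads are 22 mm wide; open, the fingers measure 114 mm over their backs; the gripper's body (76 mm by 85 mm) begins 54 mm behind the grasp point. The pads swing forward as they close: fully open they stand 13 mm farther back than shut.
Start: joints at [0.99, 0.313, 1.498, -0, 1.331, -0.223], TCP at [0.184, 0.492, 0.231] pointing down, gripper open.
Joint ranges: [-2.94, 2.94], [-0.97, 2.17], [0.19, 2.56], [-1.23, 4.37], [0.02, 3.11], [-2.88, 2.88]. Speed limits (rad/s): [2.39, 2.39, 3.01, 3.14, 3.14, 3.14].

## Interface

Orientations are given as a unit quaternion [x, y, z, w].
In Python, from bench import env, kinematics, monitor, eyes, job gives the robot as it stands. The module is installed in compiled form; this text tells all that it offers. Calls block until the motion is done:
- env.reach(position, orientation): joint-space move of the TCP to a pose.
- env.movel(position, velocity=0.15, frame=None, guard=None): straight line of the TCP; frame=None keeps the orientation; velocity is the mean speed in m/s. With guard (N) it stops when the force on the tool has changed by that much, and returns True; else False.
- env.set_joints(angles): joint-space move.
- env.release() and env.close_gripper(effort=None): open the fingers fully, or close them until they stop; effort is the grip in N (None keeps the last).
- env.hold(seconds).
- kinematics.ik(position, orientation): joint angles nearest the present ones, or None.
- monitor.sense(): the state.
- eyes.grab_frame(name): name is "scene" or "top"; returns a dict with "frame" (384x512x3 uint8, red, green, blue), "mtx" (3x3 intrinsics, pixels), "view" (4x4, takes a point from world to camera coordinates). Camera axes: x right, y down, z forward; pixel columns grow to the right and rows downward; lengths in m; the calibration is good to about 2 mm. A picture is of the moment at which its call begins. There is no depth.
A pose or a line that the arm cannot do raises env.MotionError and nothing moves.
- job.hand_in(): hands the job in, once; it reports no verdict.
The state is a dict: "clock": time; "joints": joint angles; "qvel": joint speeds; "joint_efforts": joint torques, N m; "position": TCP position; "ee_rot": TCP orientation; "contact_force": force on the tool from outside, world axes, zero at the start; "ft_torque": the same for the moment, N m; "finger_gap": opening from 0.0 (shut) to 1.0 (fully open).
Only numpy, scipy, OpenCV 4.12 (cv2) and the standard library are available. Lean on these libraries where they do the work, as an engineer would, in place of code of your own. Each camera call takes 0.05 s, during which the arm holds its last target. There are 200 camera calls.

## Working session

There is one attempt and no reset: what is moved stays moved. The work goes in short steps, each a Python script; the robot and the scene stay as the last script left them, time stands still between calls to the robot, and variables do not carry over. Pictures are saved under pics/ and viewed, about 8 in all and at most 12, crops included, and the job is handed in when it is done.

```bash
mkdir -p pics; cat > h.py <<'E'
import numpy as np, cv2
from scipy.spatial.transform import Rotation as R
from bench import env, kinematics, monitor, eyes, job
def snap(n,f):
    d=eyes.grab_frame(n); cv2.imwrite('pics/'+f,d['frame'][:,:,::-1]); np.savez('pics/'+n+'.npz',**d); return d
def ray(d,u,v):
    M=d['view']; c=-M[:3,:3].T@M[:3,3]; r=M[:3,:3].T@np.linalg.inv(d['mtx'])@[u,v,1]; return c,r
def atz(d,u,v,z):
    c,r=ray(d,u,v); return c+r*(z-c[2])/r[2]
def proj(d,p):
    q=d['view'][:3,:3]@np.asarray(p)+d['view'][:3,3]; q=d['mtx']@q; return q[:2]/q[2]
E
python3 - <<'E'
from h import *
for n in('scene','top'):
    d=snap(n,n+'0.png'); c,r=ray(d,256,192); print(n,c,r,d['mtx'][0,0])
    cv2.imwrite('pics/%s0b.png'%n,cv2.resize(d['frame'][:,:,::-1],(800,600),interpolation=cv2.INTER_CUBIC))
s=monitor.sense();print(s); print(env.hold_point_z)
E
```

```text
scene [ 0.13369488 -0.28738127  0.79729014] [ 0.4309108   0.44442809 -0.78541471] 401.59241429319053
top [0.34701148 0.10655543 1.08673501] [ 0.17669453 -0.00319918 -0.98440197] 454.05169228532145
{'clock': 0.1, 'joints': array([ 9.89582736e-01,  3.13405549e-01,  1.49833213e+00, -1.01751000e-05,
        1.33099274e+00, -2.23398135e-01]), 'qvel': array([ 0.0011841 , -0.00125483, -0.00205411,  0.00092439,  0.00092053,
        0.0001378 ]), 'joint_efforts': array([ 2.59411412e-03, -4.12898111e+01, -2.60140353e+01, -2.07009721e-04,
        3.01011605e-03, -3.02620401e-05]), 'position': array([0.18376073, 0.49155762, 0.23079733]), 'ee_rot': array([-0.40319615,  0.58136796,  0.40288894,  0.58062437]), 'contact_force': array([ 0.10143536, -0.04466764, -0.07988858]), 'ft_torque': array([-0.03255735, -0.03739567, -0.02362473]), 'finger_gap': 1.0007258239703636}
0.0187
```

View pics/top0b.png

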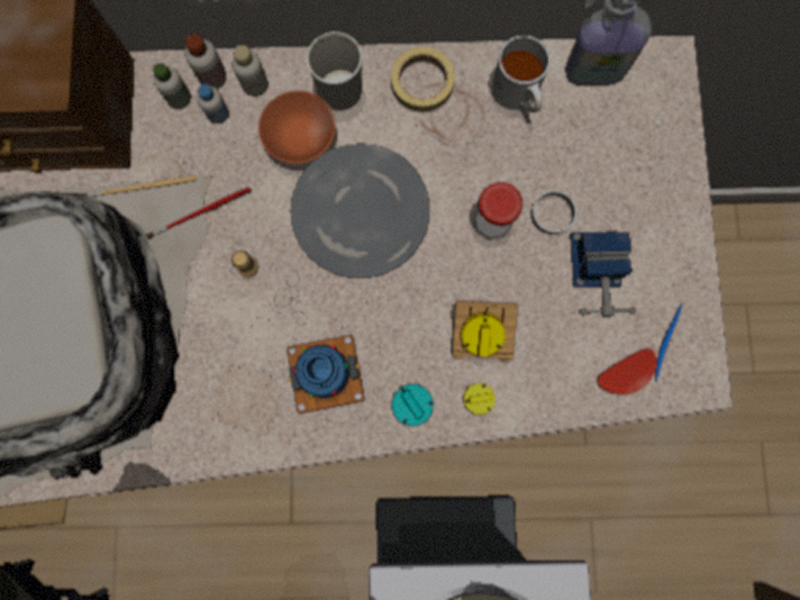

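View pics/scene0b.png

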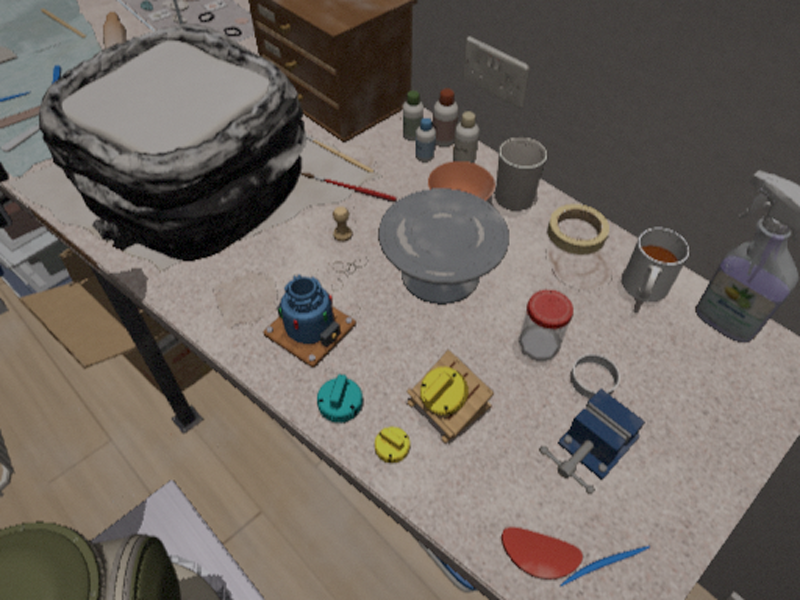

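The top view shows the blue jar at (322,371), the yellow lid on the drainer at (484,335), the turquoise decoy at (412,404), the small yellow decoy at (480,399), the stamp at (243,263), the red-capped jar at (498,208) and the ring at (553,213), all in the enlarged image. Next I'll zoom in on the jar and lid in both views.

```bash
python3 - <<'E'
from h import *
T=dict(np.load('pics/top.npz'));S=dict(np.load('pics/scene.npz'))
k=512/800
print('jar rim',atz(T,322*k,370*k,.106),atz(S,302*k,286*k,.106))
print('lid',atz(T,484*k,335*k,.06),atz(S,443*k,390*k,.06))
for n,p in dict(stamp=(243,262,.05),slip=(499,203,.099),ring=(553,213,.02),turq=(412,404,.03),smally=(480,399,.02)).items(): print(n,atz(T,p[0]*k,p[1]*k,p[2]))
print('tcp px',proj(T,[.184,.492,.231])/k,proj(S,[.184,.492,.231])/k)
def crop(d,cx,cy,w=50,h=37.5):
    x,y=int(cx*k-w/2),int(cy*k-h/2); print('crop',x,y)
    return cv2.resize(d['frame'][y:y+int(h),x:x+int(w),::-1],(400,300),interpolation=cv2.INTER_CUBIC)
m=np.vstack([np.hstack([crop(T,322,371,60,45),crop(T,484,335,60,45)]),np.hstack([crop(S,308,315,80,60),crop(S,448,395,72,54)])])
cv2.imwrite('pics/m.png',m)
E
```

```text
jar rim [0.42725769 0.21348509 0.106     ] [0.42952359 0.21849098 0.106     ]
lid [ 0.47672005 -0.01771486  0.06      ] [ 0.47332842 -0.02126657  0.06      ]
stamp [0.59671437 0.33791147 0.05      ]
slip [ 0.66335455 -0.04301865  0.099     ]
ring [ 0.67030858 -0.13794874  0.02      ]
turq [0.38048912 0.08905968 0.03      ]
smally [ 0.38604578 -0.0124284   0.02      ]
tcp px [ 70.37974637 577.45545845] [  7.69713749 207.18058253]
crop 176 214
crop 279 191
crop 157 171
crop 250 225
```

View pics/m.png

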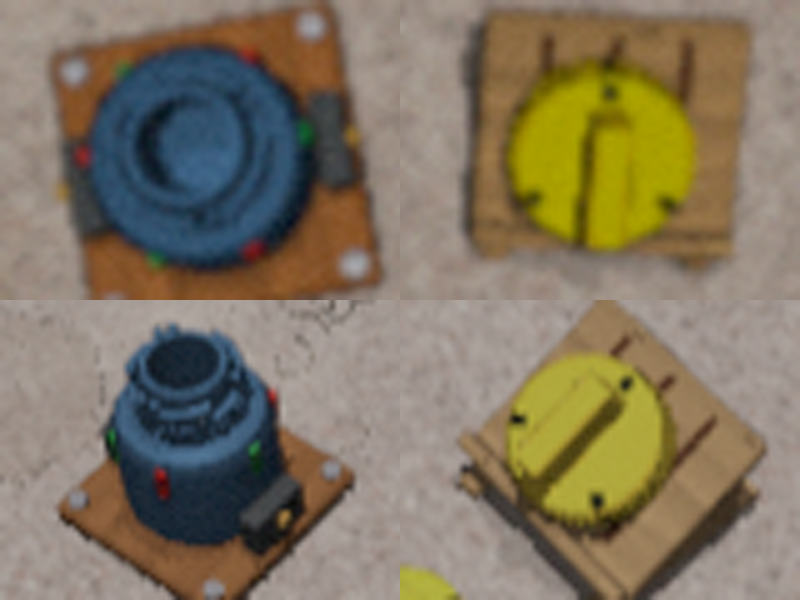

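The crops (400x300 quadrants) show the jar's rim centre at top (192,150) and scene (185,62). Its green and red shoulder marks are clear in both views. The lid's three black marks are at top (610,92), (528,198), (668,203) and scene (626,383), (518,420), (597,500). The bar and its +x mark run up the slope. I'll fit poses jointly across both cameras.

```bash
cat >> h.py <<'E'
from scipy.optimize import least_squares
def lidfit(obs,free_tilt=False):
    # obs: list (d,k,u,v): mark k at angle 120k
    def res(p):
        Rm=R.from_euler('ZY',[p[3],p[4]]).as_matrix()
        r=[]
        for d,k,u,v in obs:
            a=np.radians(120*k); r+=list(proj(d,p[:3]+Rm@[.027*np.cos(a),.027*np.sin(a),.022])-[u,v])
        return np.r_[r,(p[2]-.039)/.001,(p[4]+np.pi/6)/.02]
    return least_squares(res,[.476,-.02,.039,0,-np.pi/6])
E
python3 - <<'E'
from h import *
T=dict(np.load('pics/top.npz'));S=dict(np.load('pics/scene.npz'))
t=lambda u,v,ox,oy,s:(ox+u/s-.5,oy+v/s-.5)
s=400/60
tl=lambda u,v:t(u-400,v,279,191,s); sl=lambda u,v:t(u-400,v-300,250,225,400/72)
tj=lambda u,v:t(u,v,176,214,s); sj=lambda u,v:t(u,v-300,157,171,5)
obs=[(T,0,*tl(610,92)),(T,1,*tl(528,198)),(T,2,*tl(668,203)),(S,0,*sl(626,383)),(S,1,*sl(518,420)),(S,2,*sl(597,500))]
for o in (obs,obs[:3],obs[3:]):
    f=lidfit(o);print('lid',f.x.round(4),np.degrees(f.x[3]),f.fun.round(1))
G=[(T,*tj(123,70)),(T,*tj(305,132)),(T,*tj(155,260)),(S,*sj(112,440)),(S,*sj(255,455))]
D=[(T,*tj(250,57)),(T,*tj(83,155)),(T,*tj(253,250)),(S,*sj(272,397)),(S,*sj(161,483))]
rim=[(T,*tj(192,150)),(S,*sj(185,362))]
def mk(Gs,Ds,rs):
  def res(p):
    r=[]
    for L,off in((Gs,0),(Ds,-69.5)):
        for d,u,v in L:
            e=[proj(d,[p[0]+p[3]*np.cos(a),p[1]+p[3]*np.sin(a),p[4]])-[u,v] for a in p[2]+np.radians(off+120*np.arange(3))]
            r+=list(min(e,key=lambda x:x@x))
    for d,u,v in rs: r+=list(proj(d,[p[0],p[1],.106])-[u,v])
    return np.r_[r,(p[3]-.038)/.002,(p[4]-.065)/.02]
  return res
for g,dd,r in((G,D,rim),(G[:3],D[:3],rim[:1]),(G[3:],D[3:],rim[1:])):
  fs=[least_squares(mk(g,dd,r),[.427,.215,np.radians(y),.038,.065]) for y in range(-60,60,15)]
  f=min(fs,key=lambda f:f.cost); print('jar',f.x.round(4),np.degrees(f.x[2])%120,f.cost,f.fun.round(1))
E
```

```text
lid [ 0.4854 -0.0168  0.0387 -0.073  -0.5256] -4.183462551582999 [-0.1  0.2  0.5  0.3  0.   0.5  0.4 -0.6 -0.2 -0.6  0.2  0.  -0.3 -0.1]
lid [ 0.4862 -0.0165  0.039  -0.0744 -0.524 ] -4.261927418462319 [-0.2 -0.1  0.4 -0.1 -0.2  0.2  0.  -0. ]
lid [ 0.4845 -0.0173  0.039  -0.0714 -0.5241] -4.088381479981638 [ 0.3 -0.3 -0.4 -0.2  0.1  0.4 -0.  -0. ]
jar [ 0.4304  0.2203 -1.4036  0.038   0.0663] 39.57825630986527 2.7683956196061805 [ 0.3  0.1  0.4  0.4  0.4  0.5  0.3  0.   0.2 -0.2  0.3  0.   0.2  0.5
  0.1  0.4  0.5  0.4  0.2 -1.  -1.4 -0.6 -0.4 -0.5  0.   0.1]
jar [0.4298 0.2189 0.6906 0.0373 0.0817] 39.570937785121814 0.8522019431440653 [ 0.2 -0.1  0.2  0.1  0.2  0.1  0.1 -0.2  0.1  0.2 -0.1  0.1 -0.7 -0.3
 -0.3  0.8]
jar [ 0.4291  0.2191 -1.3934  0.0382  0.068 ] 40.164561929847366 0.6474786308840941 [-0.   0.4  0.1 -0.2  0.4  0.4  0.1 -0.7 -0.6  0.1  0.1  0.1]
```

Both cameras agree to about 1–2 mm. The lid origin is at (0.4854,-0.0168,0.039) with yaw -4.2°. The jar axis is at (0.4297,0.219) with a gap at 39.6° (mod 120). I'll place the mark at about 0°, turn it to 40°, then screw to about -30°. Next I check reachability and grasp.

```bash
cat >> h.py <<'E'
def tq(Rl,flip=1):
    x=-Rl[:,2]; z=flip*Rl[:,1]; return R.from_matrix(np.c_[x,np.cross(z,x),z]).as_quat()
def lidR(yaw,tilt=0): return R.from_euler('ZY',[yaw,-tilt],degrees=True).as_matrix()
JAR=np.array([.4297,.2190]); HT=.0245
def st():
    s=monitor.sense(); print('t%.2f'%s['clock'],s['position'].round(4),'F',s['contact_force'].round(2),'M',s['ft_torque'].round(2),'gap %.3f'%s['finger_gap'],'q',s['joints'].round(2)); return s
E
python3 - <<'E'
from h import *
L=np.array([.4854,-.0168,.0388]); Rl=lidR(-4.2,30)
FL=None
for fl in(1,-1):
    js=[kinematics.ik(L+Rl[:,2]*(HT+h),tq(Rl,fl)) for h in(0,.1)]+[kinematics.ik([*JAR,.2],tq(lidR(y),fl)) for y in(0,50,-45)]
    print(fl,[None if j is None else np.round(j,2) for j in js])
    if FL is None and all(j is not None and abs(j[5])<2.6 for j in js): FL=fl
print('flip',FL)
q=tq(Rl,FL)
env.reach(L+Rl[:,2]*(HT+.12),q); st()
env.movel(L+Rl[:,2]*HT,velocity=.1,guard=8); st()
d=snap('scene','g_s.png'); e=snap('top','g_t.png')
def crop(d,p,w=120,h=90):
    u,v=proj(d,p); x,y=int(u-w/2),int(v-h/2); print(x,y); return cv2.resize(d['frame'][y:y+h,x:x+w,::-1],(400,300),interpolation=cv2.INTER_CUBIC)
cv2.imwrite('pics/g.png',np.hstack([crop(e,L),crop(d,L)]))
E
```

```text
1 [array([-0.36,  0.28,  2.23,  0.82,  0.2 , -2.64]), array([-0.41, -0.05,  2.27,  0.39,  0.45, -2.22]), array([ 0.23,  0.25,  1.67, -0.  ,  1.22, -1.34]), array([ 0.23,  0.25,  1.67, -0.  ,  1.22, -2.22]), array([ 0.23,  0.25,  1.67, -0.  ,  1.22, -0.56])]
-1 [array([-0.36,  0.28,  2.23,  0.82,  0.2 ,  0.5 ]), array([-0.41, -0.05,  2.27,  0.39,  0.45,  0.92]), array([ 0.23,  0.25,  1.67, -0.  ,  1.22,  1.8 ]), array([ 0.23,  0.25,  1.67, -0.  ,  1.22,  0.93]), array([ 0.23,  0.25,  1.67, -0.  ,  1.22,  2.58])]
flip -1
t2.09 [ 0.4135 -0.0111  0.1641] F [0.42 0.42 0.19] M [ 0.04  0.26 -0.05] gap 0.995 q [-0.43 -0.11  2.27  0.36  0.52  0.95]
t3.44 [ 0.4732 -0.0159  0.0601] F [-0.27  0.26  0.96] M [ 0.05  0.24 -0.05] gap 0.998 q [-0.36  0.28  2.23  0.82  0.19  0.51]
248 166
225 204
```

View pics/g.png

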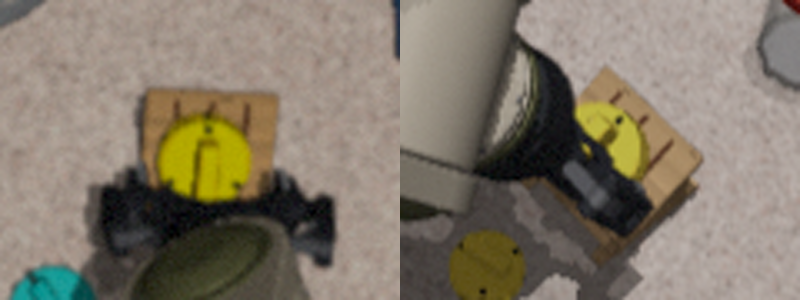

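The fingers straddle the bar as intended, and there is no contact force. I'll grip, lift along the lid's axis, carry it above the jar and look.

```bash
python3 - <<'E'
from h import *
env.close_gripper(60); st()
L=np.array([.4854,-.0168,.0388]); Rl=lidR(-4.2,30)
env.movel(L+Rl[:,2]*(HT+.06),velocity=.08); st()
p=monitor.sense()['position']; env.movel([p[0]-.02,p[1],.2],velocity=.15)
env.reach([*JAR,.2],tq(lidR(0),-1)); st()
env.movel([*JAR,.110+HT],velocity=.1,guard=6); st()
m=[]
for n in('top','scene'):
    d=snap(n,n+'_h.png'); u,v=proj(d,[*JAR,.11]); x,y=int(u-40),int(v-30); print(n,x,y)
    m.append(cv2.resize(d['frame'][y:y+60,x:x+80,::-1],(400,300),interpolation=cv2.INTER_CUBIC))
cv2.imwrite('pics/hov.png',np.hstack(m))
E
```

```text
t4.19 [ 0.4731 -0.0159  0.0602] F [-4.43  0.49  5.29] M [-0.04  0.43 -0.15] gap 0.147 q [-0.36  0.28  2.23  0.82  0.2   0.5 ]
t5.09 [ 0.4432 -0.0137  0.1116] F [ 0.02 -0.5  -1.11] M [0.08 0.31 0.01] gap 0.148 q [-0.39  0.08  2.26  0.5   0.33  0.82]
t6.77 [0.4296 0.2183 0.1993] F [-0.05 -0.28 -1.49] M [-0.04 -0.04  0.03] gap 0.147 q [0.23 0.25 1.67 0.   1.22 1.8 ]
t7.58 [0.4301 0.2189 0.1351] F [-0.45  0.55 -1.  ] M [-0.07  0.03 -0.07] gap 0.151 q [0.23 0.32 1.75 0.   1.06 1.8 ]
top 163 205
scene 152 151
```

View pics/hov.png

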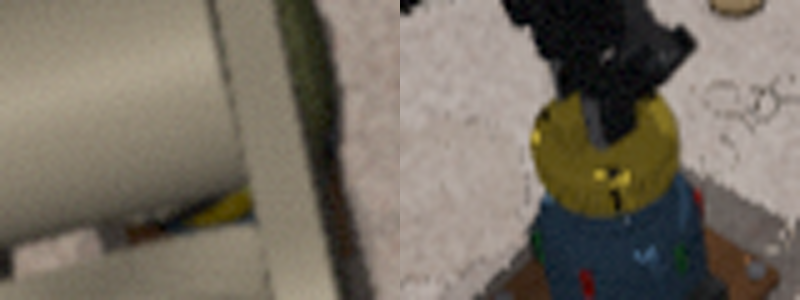

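The lid is in hand, level, just above the jar in the scene view, centred near crop (605,150). The arm hides the top view. I'll compare the lid's silhouette with the prediction, and the jar body's with the first picture.

```bash
cat > sil.py <<'E'
from h import *
def cyl(c,r,z0,z1):
    a=np.linspace(0,2*np.pi,181); return np.array([[c[0]+r*np.cos(t),c[1]+r*np.sin(t),z] for z in(z0,z1) for t in a])
def mask(im,lo,hi,d,p,w):
    h=cv2.cvtColor(cv2.GaussianBlur(im,(3,3),0),cv2.COLOR_BGR2HSV); m=cv2.inRange(h,lo,hi); u,v=proj(d,p).astype(int)
    z=np.zeros_like(m); z[v-w:v+w,u-w:u+w]=m[v-w:v+w,u-w:u+w]
    n,l,s,_=cv2.connectedComponentsWithStats(z); return (l==1+np.argmax(s[1:,4]))
def ext(m): y,x=np.nonzero(m); return x.min()-.5,x.max()+.5,y.min()-.5,y.max()+.5
def pe(d,P): q=np.array([proj(d,p) for p in P]); return q[:,0].min(),q[:,0].max(),q[:,1].min(),q[:,1].max()
YL=((20,130,40),(35,255,255)); BL=((95,70,30),(120,255,255))
E
python3 - <<'E'
from sil import *
S=dict(np.load('pics/scene.npz')); T=dict(np.load('pics/top.npz')) 
p=monitor.sense()['position']
im=cv2.imread('pics/scene_h.png'); m=mask(im,*YL,S,[*JAR,.12],30)
print('lid obs',ext(m)); z=p[2]-HT
print('lid pred',np.round(pe(S,cyl(p[:2],.0315,z,z+.022)),1))
for n,d in(('scene0',S),('top0',T)):
    im0=cv2.imread('pics/%s.png'%n); b=mask(im0,*BL,d,[*JAR,.06],32)
    print(n,'jar obs',ext(b),'body pred',np.round(pe(d,cyl(JAR,.038,.012,.075)),1),'neck',np.round(pe(d,cyl(JAR,.021,.08,.106)),1), 'thr',np.round(pe(d,cyl(JAR,.027,.09,.102)),1))
    for row in range(int(proj(d,[*JAR,.106])[1])-3,int(proj(d,[*JAR,.02])[1]),4):
        x=np.nonzero(b[row])[0]; 
        if len(x): print(row,x.min(),x.max(),end=' | ')
    print()
print('dpx/dx',proj(S,[.44,.219,.11])-proj(S,[.43,.219,.11]),'dy',proj(S,[.43,.229,.11])-proj(S,[.43,.219,.11]),'dz',proj(S,[.43,.219,.12])-proj(S,[.43,.219,.11]))
E
```

```text
lid obs (np.float64(178.5), np.float64(206.5), np.float64(169.5), np.float64(193.5))
lid pred [177.3 207.3 164.2 192.6]
scene0 jar obs (np.float64(178.5), np.float64(212.5), np.float64(176.5), np.float64(218.5)) body pred [178.  213.6 178.8 220.8] neck [183.7 203.8 175.7 197.5] thr [181.2 206.  174.8 196.9]
179 188 202 | 183 183 204 | 187 183 208 | 191 181 209 | 195 179 210 | 199 181 211 | 203 181 211 | 
top0 jar obs (np.float64(188.5), np.float64(222.5), np.float64(221.5), np.float64(253.5)) body pred [188.1 224.1 219.9 255.2] neck [193.8 214.3 226.  246.2] thr [191.3 216.6 223.5 248.7]
232 191 219 | 236 190 221 | 
dpx/dx [ 3.54228309 -2.37993601] dy [-2.79570509 -2.49689444] dz [-0.54007401 -2.90537392]
```

Both views put the jar about 1 mm further in +y than my fit. I'll shift the lid by that and lower it gently under guard.

```bash
sed -i 's/^JAR=.*;/JAR=np.array([.4297,.2199]);/' h.py; python3 - <<'E'
from h import *
q=tq(lidR(0),-1)
env.movel([*JAR,.108+HT],velocity=.02,frame=q)if 0 else env.movel([*JAR,.108+HT],velocity=.02)
st()
print(env.movel([*JAR,.095+HT],velocity=.012,guard=4)); s=st(); print('lid z est',s['position'][2]-HT)
# lateral feel
p=s['position'].copy()
for dx,dy in((.0012,0),(-.0012,0),(0,.0012),(0,-.0012)):
    env.movel(p+[dx,dy,0],velocity=.02); f=monitor.sense(); print(dx,dy,f['position'].round(4),f['contact_force'].round(2),f['ft_torque'].round(2))
env.movel(p,velocity=.02); st()
E
```

```text
t7.93 [0.4297 0.22   0.1325] F [ 0.28 -0.04 -1.2 ] M [-0.03  0.   -0.01] gap 0.152 q [0.23 0.33 1.76 0.   1.06 1.8 ]
True
t8.64 [0.4297 0.2199 0.1244] F [0.35 0.07 5.03] M [ 0.03  0.11 -0.02] gap 0.150 q [ 0.23  0.34  1.76 -0.    1.04  1.8 ]
lid z est 0.09993118819061822
0.0012 0 [0.4314 0.2199 0.1245] [2.24 0.34 1.5 ] [ 0.05 -0.23 -0.05]
-0.0012 0 [0.4287 0.22   0.1246] [2.31 0.66 1.73] [ 0.27 -0.49 -0.03]
0 0.0012 [0.4296 0.2212 0.1244] [0.1  1.56 4.21] [ 0.15  0.01 -0.02]
0 -0.0012 [0.4297 0.2191 0.1245] [-0.38  5.02  3.17] [0.97 0.03 0.07]
t9.93 [0.4298 0.2198 0.1245] F [-0.68  1.13  3.98] M [ 0.28  0.05 -0.03] gap 0.147 q [ 0.23  0.34  1.76 -0.    1.04  1.8 ]
```

Contact came at lid height of about 99.9 mm, where the thread tops should be. The side feel suggests the jar centre is a little further in +y. I'll let go so the lid settles level, look, then regrip.

```bash
sed -i 's/^JAR=.*;/JAR=np.array([.4299,.2204]);/' h.py; python3 - <<'E'
from sil import *
z=monitor.sense()['position'][2]
env.movel([*JAR,z],velocity=.02); st()
env.release(); env.hold(.2); st()
d=snap('scene','rest_s.png'); im=d['frame'][:,:,::-1].copy()
m=mask(im,*YL,d,[*JAR,.12],30)
print('lid obs',ext(m),'pred',np.round(pe(d,cyl(JAR,.0315,.1,.122)),1))
u,v=proj(d,[*JAR,.11]); x,y=int(u-32),int(v-24); print(x,y)
cv2.imwrite('pics/rest.png',cv2.resize(im[y:y+48,x:x+64],(640,480),interpolation=cv2.INTER_CUBIC))
E
```

```text
t10.18 [0.4299 0.2201 0.1244] F [-0.88 -2.36  5.7 ] M [-0.41  0.15 -0.02] gap 0.148 q [ 0.23  0.34  1.76 -0.    1.04  1.8 ]
t11.07 [0.4299 0.2204 0.1245] F [-0.19  0.23  0.2 ] M [0.   0.01 0.01] gap 1.001 q [ 0.23  0.34  1.76 -0.    1.04  1.8 ]
lid obs (np.float64(178.5), np.float64(206.5), np.float64(169.5), np.float64(196.5)) pred [177.5 207.3 167.1 195.3]
160 157
```

View pics/rest.png

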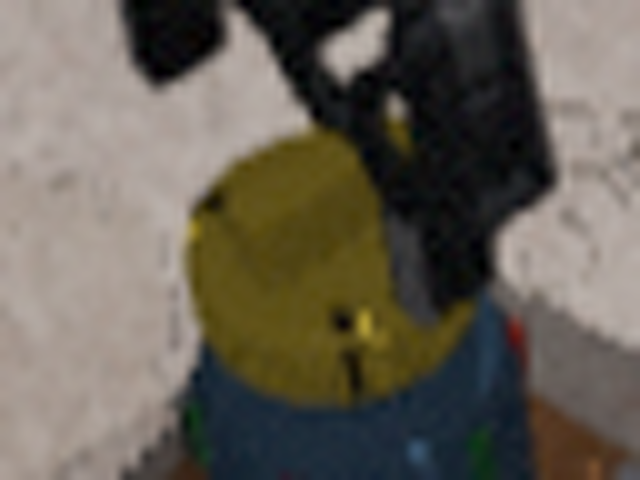

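The lid rests level on the jar, with its marks at crop (215,203) and (345,320). I'll regrip, lift 3 mm, turn to the gap and lower under guard.

```bash
sed -i 's/^JAR=.*;/JAR=np.array([.4299,.2199]);/' h.py; python3 - <<'E'
from h import *
d=dict(np.load('pics/scene.npz'))
for y in(-3,0,3):
    a=np.radians(y); print(y,[proj(d,[JAR[0]+.027*np.cos(a+b),JAR[1]+.027*np.sin(a+b),.122]).round(1) for b in(2*np.pi/3,4*np.pi/3)])
env.close_gripper(60); s=st(); z=s['position'][2]
env.movel([*JAR,z+.003],velocity=.02)
env.reach([*JAR,z+.003],tq(lidR(39.6),-1)); st()
print(env.movel([*JAR,.0915+HT],velocity=.012,guard=5)); s=st(); print('lid z est',s['position'][2]-HT)
E
```

```text
-3 [array([181. , 174.9]), array([193.3, 187.4])]
0 [array([180.7, 175.3]), array([194. , 187.2])]
3 [array([180.5, 175.8]), array([194.6, 187.1])]
t11.78 [0.43   0.2204 0.1246] F [0.42 0.05 0.21] M [ 0.   -0.05 -0.05] gap 0.152 q [ 0.23  0.34  1.76 -0.    1.04  1.8 ]
t12.78 [0.4298 0.2199 0.1275] F [-0.54 -0.19 -1.72] M [0.01 0.01 0.01] gap 0.151 q [ 0.23  0.33  1.76 -0.    1.05  1.11]
True
t13.60 [0.4299 0.2199 0.1172] F [-0.87 -0.3   3.9 ] M [0.07 0.04 0.02] gap 0.154 q [0.23 0.35 1.77 0.   1.02 1.11]
lid z est 0.09269624349032032
```

It dropped into the starts at about 92.7 mm. Now I'll hold briefly, then screw clockwise in small steps with a force check and z compliance until the stop is felt.

```bash
python3 - <<'E'
from h import *
env.hold(.25)
z=monitor.sense()['position'][2]; yaw=39.6; xy=JAR.copy()
for i in range(16):
    yaw-=5; z-=.005/17
    env.reach([*xy,z],tq(lidR(yaw),-1)); s=monitor.sense(); F=s['contact_force']; M=s['ft_torque']
    print('t%.2f yaw %.1f'%(s['clock'],yaw),'zlid %.4f'%(s['position'][2]-HT),F.round(1),M.round(2))
    z+=np.clip((F[2]-2)*5e-5,-.0004,.0004); xy+=np.clip(F[:2]*3e-5,-.0002,.0002)
    if abs(M[2])>.8 or np.abs(F).max()>40 or s['clock']>30: break
st()
E
```

```text
t14.10 yaw 34.6 zlid 0.0924 [0.9 0.  2.5] [-0.06 -0.26  0.01]
t14.35 yaw 29.6 zlid 0.0921 [ 0.2 -0.2  2.3] [-0.01 -0.23 -0.02]
t14.60 yaw 24.6 zlid 0.0919 [-0.2 -0.8  3.2] [-0.12 -0.14 -0.06]
t14.85 yaw 19.6 zlid 0.0916 [-0.8  0.9  2.2] [ 0.22  0.01 -0.04]
t15.10 yaw 14.6 zlid 0.0913 [2.  0.9 2.5] [ 0.27 -0.08 -0.09]
t15.35 yaw 9.6 zlid 0.0910 [-0.4  0.9  1.7] [ 0.23 -0.09 -0.04]
t15.60 yaw 4.6 zlid 0.0907 [0.7 0.8 2.6] [ 0.18 -0.09 -0.03]
t15.85 yaw -0.4 zlid 0.0905 [1.8 2.  1.2] [ 0.4  -0.22 -0.05]
t16.10 yaw -5.4 zlid 0.0902 [1.5 1.  1.7] [ 0.39 -0.23 -0.03]
t16.35 yaw -10.4 zlid 0.0898 [1.7 1.8 1.8] [ 0.33 -0.27 -0.05]
t16.60 yaw -15.4 zlid 0.0898 [-0.2  0.4  5.3] [ 0.24 -0.12 -0.02]
t16.85 yaw -20.4 zlid 0.0898 [-0.3  0.5  6.3] [ 0.13 -0.02 -0.03]
t17.10 yaw -25.4 zlid 0.0897 [0.1 1.5 6.7] [ 0.21 -0.03 -0.09]
t17.35 yaw -30.4 zlid 0.0898 [2.6 5.6 4.8] [ 0.92 -0.37  0.06]
t17.60 yaw -35.4 zlid 0.0898 [2.8 6.7 5.3] [ 1.24 -0.44  1.16]
t17.60 [0.4312 0.2212 0.1143] F [2.79 6.75 5.34] M [ 1.24 -0.44  1.16] gap 0.150 q [0.23 0.36 1.77 0.   1.01 2.41]
```

The stop is felt at about -31 to -35° (predicted -30°), with torque rising to 1.16 N m. I'll release, retreat and check.

```bash
python3 - <<'E'
from sil import *
env.release(); p=monitor.sense()['position']
env.movel([p[0],p[1],.22],velocity=.15); env.reach([.30,.05,.3],tq(lidR(-30),-1)) if kinematics.ik([.30,.05,.3],tq(lidR(-30),-1)) is not None else None
st(); m=[]
for n in('top','scene'):
    d=snap(n,n+'_e.png'); im=d['frame'][:,:,::-1].copy()
    k=mask(im,*YL,d,[*JAR,.11],30); print(n,'obs',ext(k),'pred',np.round(pe(d,cyl(JAR,.0315,.089,.111)),1))
    u,v=proj(d,[*JAR,.1]); x,y=int(u-28),int(v-21); print(x,y)
    m.append(cv2.resize(im[y:y+42,x:x+56],(400,300),interpolation=cv2.INTER_CUBIC))
    for b in(-29.9,90.1,210.1): print((proj(d,[JAR[0]+.027*np.cos(np.radians(b)),JAR[1]+.027*np.sin(np.radians(b)),.111])-[x,y]+.5)*400/56+[400*(n=='scene'),0])
cv2.imwrite('pics/end.png',np.hstack(m))
E
```

```text
t20.07 [0.3004 0.0502 0.2996] F [0.2  0.45 0.08] M [ 0.   -0.01  0.  ] gap 0.999 q [-0.23 -0.26  1.91  0.    1.49  1.87]
top obs (np.float64(188.5), np.float64(218.5), np.float64(220.5), np.float64(250.5)) pred [188.2 218.3 220.9 250.7]
175 214
[246.65782439  78.36282581]
[112.98592692 158.91042052]
[247.77161302 233.74249875]
scene obs (np.float64(184.5), np.float64(207.5), np.float64(172.5), np.float64(198.5)) pred [178.4 207.9 170.5 198.5]
165 163
[687.94973092 117.51302771]
[548.20836982  85.63520186]
[568.91382962 198.61806053]
```

View pics/end.png

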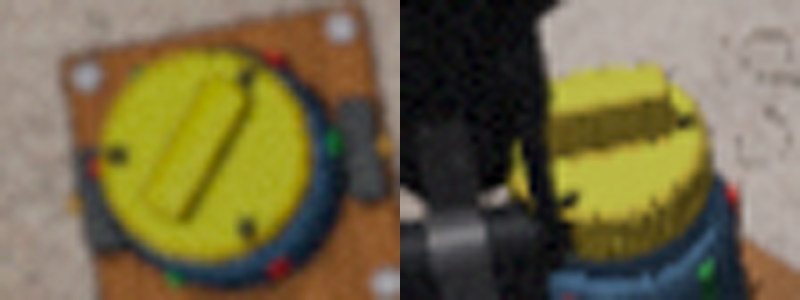

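The marks at top crop (246,78), (117,157), (247,229) match the predicted home points to within about 5 crop pixels (under 2 mm). The lid silhouette matches home height in both views, and nothing is touching it.

```bash
python3 - <<'E'
from h import *
job.hand_in(); st()
E
```

```text
the job is handed in; nothing more can be done
the job is handed in; nothing more can be done
```

The yellow lid is on the blue jar, tightened to its stops and released, and I handed the job in. It reports no verdict, so what follows rests on my own checks.

- **Placing:** I lifted the lid off the drainer by its bar and set it on the jar. It made contact at about 99.9 mm, on top of the threads. I let go there, and a picture showed it resting level.
- **Turning back:** I regripped, raised the lid 3 mm clear, turned it about 40° anticlockwise in the air and lowered it into the starts. It stopped at about 92.7 mm.
- **Tightening:** I screwed it clockwise until torque rose to 1.16 N m near -31 to -35°; the stop was predicted at -29.9°. I then released it and moved away.

**Last checks:**
- **Position:** In the top view the three black marks lie within about 2 mm of the predicted home points, and the lid's outline matches home position within half a pixel.
- **Timing and contact:** The arm was clear with no contact force, at about 20 s.
- **Height disagreement:** The height worked out from the gripper flattened at about 89.8 mm, against the 89 mm expected. I put this down to how high I gripped the lid. In the scene view the lid's lower edge is where it should be at home, but the arm hid its left side.
- **Bystanders:** The arm was not sent near the stamp, the red-capped jar or the ring cutter, but I did not measure their positions again at the end.

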